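# Extend the hood-filter hook pole and hold it ready

### The job

The grease filters over the range have to come down, so get the telescoping hook pole ready: while its handle still lies in the tool rack, squeeze the button on the side of its front sleeve, pull the sleeve straight out past the first stop to the second and last stop, and let go so that the button springs out and the pole locks. Then lift the locked, extended pole some 10 cm straight up out of the rack and finish while holding it there in the gripper, roughly level, still and clear of the rack. Leave the scraper in its place in the rack and everything else on the counter where it stands.

Things in the scene. Friction and masses are not known exactly. Their poses are not given: they have to be found in the camera images.
- pole: The hook pole's handle, lying level in one of the rack's two places (which one varies). Origin on the pole's axis, 55 mm above the counter in the rack; x runs along the pole towards the hook, z up. From the tail: ribbed rubber grip 30 x 30 mm from x = -130 to -45 mm, then square aluminium tube 24 x 24 mm to x = +125 mm, with three latch holes in its -y side. The whole pole weighs about 0.5 kg.
- pole_balance (a point): Point on the axis at x = +39 mm of the handle where the fully extended pole balances. The plain 24 mm square tube, x = -45 to +62 mm, is free here between the rack's two plates to be gripped across y from above.
- pole_collar (a point): Middle of the handle's black stop collar, 32 x 32 mm, 18 mm long, at x = +71 mm. It lies just behind (up to 7 mm from) the rack's front plate and takes the pull, so the handle stays put when the sleeve is pulled.
- pole_sleeve (a point): Middle of the front sleeve, on the axis: black block 54 mm long, 26 mm wide and high, with 30 mm square end flanges, on the sliding inner tube, 160 mm ahead of the handle's origin when pushed in. In the middle of its -y side is the grey button, 20 mm long, 12 mm high, 6 mm proud: 32 mm across with it out, 26 mm flush. Squeezing the sleeve across y from above, at this point, presses it.
- pole_button (a joint): The sleeve's side button: 0 = out, 0.006 m = flush. A spring holds it out (2.4 N at first, 6 N flush). Past about 0.004 m the latch is free and the sleeve slides while the button stays pressed. When let go it springs right out, and locks, only where the latch meets a hole: pushed in, at the first stop or at the second.
- pole_ext (a joint): How far the sleeve is pulled out along the pole's x: 0 = pushed in (start), first stop 0.065 m, second and last stop 0.130 m (hard end of travel). With the button pressed it slides past the first stop freely, rubbing with about 2 N. The last hole catches from about 0.127 m on.
- pole_tail (a point): The rear end of the handle, on the axis.
- pole_tip (a point): The front of the steel hook (8 mm round bar bent into a J, lying flat in the pole's xy plane, reaching from the axis 42 mm to +y), 118 mm ahead of the sleeve's middle.
- rack: Fixed dark steel tool rack, 190 x 190 mm, 68 mm high. Origin on the counter at its middle; x runs along the tools towards their heads, the two places lie at y = +55 and -55 mm. Two upright plates, 4 mm thick, at x = -95 and +85 mm, with open-topped U notches that hold the handles with 2 mm of play to each side; tools lift straight up. It does not move.
- scraper: Griddle scraper in the rack's other place, not to be disturbed: wooden handle 24 to 30 mm square, flat steel blade 70 mm wide; no button. Origin on its axis, 55 mm above the counter, axes like the pole's.
- tongs: Bystander: steel tongs lying on the counter beyond the rack, 235 mm long, 10 mm high.
- sauce_dish: Bystander: small white dish, 90 mm across, 22 mm high, on the counter beyond the rack; origin under its middle.
- sauce_bottle: Bystander: clear squeeze bottle with a pointed cap, 68 mm across, 205 mm high, to the left of the rack; origin under its middle.
- bowls: Bystander: stack of black bowls, 136 mm across, 94 mm high, to the left of the rack; origin under its middle.
- food_tub: Bystander: clear lidded food tub, 170 x 140 mm, 105 mm high, to the right of the rack; origin under its middle.
- saucepan: Bystander: small steel saucepan, 124 mm across, 100 mm high, with a black handle reaching 160 mm along its x, to the right of the rack; origin under its middle.

How it is judged:
On the way, in this order (a step that is already met when the one before it is completed fails the run):
1. the button is squeezed in with the fingers while the pole lies in the rack, still pushed in (value of joint pole_button above 0.004 m and value of joint pole_ext below 0.02 m and distance of pole from where it was at the start of the episode below 0.02 m and contact force between the fingers and pole above 2 N), for 0.05 s.
2. the sleeve is out at the second stop and the button has sprung out there, the handle still in the rack (value of joint pole_ext above 0.124 m and value of joint pole_button below 0.0015 m and distance of pole from where it was at the start of the episode below 0.02 m), for 0.1 s.
At the end, for the whole second after the job is handed in: The gripper holds the pole in the air, still: pulled out past 124 mm, button sprung out (locked), level within 20 degrees, its middle over 120 mm and both ends over 100 mm above the counter, not touching the rack; the scraper within 20 mm of its place (value of joint pole_ext above 0.124 m and value of joint pole_button below 0.0015 m and contact force between the fingers and pole above 2 N and contact force between pole and rack below 0.05 N and height (world z) of pole above 0.12 m and height (world z) of each of pole_tail, pole_tip above 0.1 m and angle between pole's own x axis and vertical between 1.22 and 1.92 rad and linear speed of pole below 0.04 m/s and angular speed of pole below 0.3 rad/s and distance of scraper from where it was at the start of the episode below 0.02 m); the arm keeps its last pose, push and grip.
It fails at once if the scraper is knocked or lifted out of its place (distance of scraper from where it was at the start of the episode above 0.03 m).
It fails at once if a bystander on the counter is pushed away (distance of any of tongs, sauce_dish, sauce_bottle, bowls, food_tub, saucepan from where it was at the start of the episode above 0.03 m).
It fails at once if the extended pole is dropped (linear speed of pole above 0.9 m/s).
It also fails if it takes over 40 s, if anything falls off the work surface, if the arm or the gripper's body presses on something with over 40 N, if the wrist force passes 120 N, or if a joint passes its speed limit or range.

### The arm

A 7-joint arm with a two-finger parallel gripper is mounted at the origin on the work surface. World frame = base frame: x ahead of the robot, y to its left, z up, the work surface at z = 0. Lengths are in m, angles in rad, forces in N, time in s.
With the tool pointing down it reaches from about 0.425 to 0.875 m from the base axis. Payload 4.7 kg.
Tool frame: the origin (TCP) lies at the very end of the fingers, on their centre line; the grasp point (between the pads) lies 19 mm behind it; z points along the fingers, y is the line along which they close (so a half turn about z gives the same grasp; the last joint's range is limited). The gripper opens to 87 mm and grips with 3 to 60 N. Pads are 19 mm wide; open, the fingers measure 117 mm over their backs; the gripper's body (75 mm by 190 mm) begins 51 mm behind the grasp point.
Start: joints at [1.179, 0.321, -0.07, 1.45, 0.023, 1.371, -0.057], TCP at [0.257, -0.597, 0.201] pointing down, gripper open.
Joint ranges: [-2.86, 2.86], [-0.3, 2.09], [-1.38, 1.24], [0.06, 2.45], [-1.56, 4.7], [0.09, 2.05], [-2.69, 2.69]. Speed limits (rad/s): [2.57, 2.57, 3.14, 3.14, 3.14, 3.14, 3.14].

### API

Orientations are given as a rotation vector (axis times angle).
In Python, from bench import ctrl, imaging, ticket gives the robot as it stands.
- The arm moves only by the tool jog_arm, never from a script. Its argument "rows" is text: rows parted by semicolons, each of 7 numbers parted by spaces: the shift along the tool's x, y, z in cm, then the turn, a rotation vector about the tool's x, y, z in rad, then the closure, from -1 (fully open) to 1 (shut), so that 0 is half open. A call has 1 to 5 rows; each row shifts and turns the commanded pose from where the row before left it, along the tool's axes as they then stand; what a row does not reach is not made up. A row lasts 1/8 s, in which the tool goes at most 62.5 mm and 10.7 degrees, less where a joint would pass 70% of its speed; a pose out of reach is approached as far as the arm can. A call with a gripper value outside its range is refused whole. The fingers move at their own pace and stop on an object; "force" is the grip in N (left out, the last holds). Time passes only in rows, so rows that do not move let the fingers close. It gives the time, the measured TCP pose, the force, the opening and the grip force at its end, in the units of the state.
- ctrl.get_state(): the state, without advancing time (a new reading comes with each control period).
- imaging.get_image(name): name is "scene" or "side" or "wrist"; returns a dict with "img" (480x640x3 uint8, blue, green, red), "vertical_fov" (degrees; the focal length in pixels is half the picture's height over the tangent of half this angle, whatever the lens; pixels are square), "cx", "cy" (the principal point, pixels), "origin" and "orientation" of the camera in the world. Camera axes: x right, y down, z forward; pixel columns grow to the right and rows downward; lengths in m; the calibration is good to about 2 mm. A picture is of the moment at which its call begins. There is no depth.
- ticket.close_job(): hands the job in; it is judged then, once.
The state is a dict: "time": time; "joint_positions": joint angles; "qd": joint speeds; "joint_torque": joint torques, N m; "position": TCP position; "tool_rot": TCP orientation; "ft_force": force on the tool from outside, world axes, zero at the start; "torque": the same for the moment, N m; "grip_width": opening from 0.0 (shut) to 1.0 (fully open); "grip_force": force on a finger pad.
Only numpy, scipy, OpenCV 4.12 (cv2) and the standard library are available. Lean on these libraries where they do the work, as an engineer would, in place of code of your own. Each camera call takes 0.05 s, during which the arm holds its last target. There are 200 camera calls.

## Working session

There is one attempt and no reset: what is moved stays moved. The work goes in short steps, Python scripts to look and compute and a tool call to move; the robot and the scene stay as the last step left them, time stands still between calls to the robot, and variables do not carry over. Pictures are saved under pics/ and viewed, at most 10 in all, crops included, and the job is handed in when it is done.

Besides the shell and the picture viewer there is one more tool, called after "Emit:" by a JSON object that holds its "api" and its "payload", one argument or row to a line. jog_arm: Moves the arm, as the interface text tells. Its arguments: {"type":"object","properties":{"rows":{"type":"string"},"force":{"type":"number"}},"required":["rows"]}

```bash
mkdir -p pics; ls
cat > h.py <<'E'
import numpy as np, cv2, json
from scipy.spatial.transform import Rotation as R
from bench import ctrl, imaging
def ori(o):
    o=np.array(o,float)
    return o if o.shape==(3,3) else R.from_rotvec(o).as_matrix() if o.size==3 else R.from_quat(o).as_matrix()
def grab(n,f):
    d=imaging.get_image(n); cv2.imwrite('pics/'+f,d['img'])
    c=dict(fov=d['vertical_fov'],cx=d['cx'],cy=d['cy'],o=list(map(float,d['origin'])),R=ori(d['orientation']).tolist())
    json.dump(c,open('pics/'+f+'.json','w')); return d['img'],c
def load(f): return json.load(open('pics/'+f+'.json'))
def ray(c,u,v):
    f=240/np.tan(np.radians(c['fov'])/2)
    return np.array(c['R'])@np.array([(u-c['cx'])/f,(v-c['cy'])/f,1])
def onz(c,u,v,z):
    r=ray(c,u,v);o=np.array(c['o']);return o+r*(z-o[2])/r[2]
def proj(c,p):
    f=240/np.tan(np.radians(c['fov'])/2)
    q=np.array(c['R']).T@(np.array(p)-np.array(c['o']));return q[:2]/q[2]*f+[c['cx'],c['cy']]
E
python3 - <<'E'
from h import *
print(ctrl.get_state())
for n in ['scene','side','wrist']:
    i,c=grab(n,n+'0.png');print(n,c)
E
```

```text
pics
{'time': 0.0, 'joint_positions': array([ 1.17911469,  0.32184185, -0.07007739,  1.45167852,  0.02260136,
        1.37081697, -0.05693004]), 'qd': array([ 0.00110748, -0.00112194,  0.00107663, -0.00014203,  0.00113575,
       -0.0003894 , -0.0009924 ]), 'joint_torque': array([ 3.75705467e-04, -4.91286564e+01, -4.03775750e-01, -3.12527704e+01,
       -6.40020682e-02,  4.36745526e-02,  1.59445899e-04]), 'position': array([ 0.2562868 , -0.59668252,  0.20024751]), 'tool_rot': array([-3.07529937e+00, -6.32645180e-01,  7.77229604e-04]), 'ft_force': array([-0.41213616,  0.21133443, -0.16675886]), 'torque': array([0.02630145, 0.01718909, 0.0102991 ]), 'grip_force': 0.0, 'grip_width': 0.9997364330622887}
scene {'fov': 55.87773408397494, 'cx': 322.62178181310514, 'cy': 239.64991537871379, 'o': [1.2459021529232719, -0.3156038701043461, 0.9563801625614788], 'R': [[0.40403373207715454, 0.7097025429015333, -0.5771300061016614], [0.9147178690975322, -0.3182365660082632, 0.24903154018906637], [-0.006925553947254914, -0.6285282719610678, -0.7777559051837268]]}
side {'fov': 49.95715788092689, 'cx': 312.89745136660076, 'cy': 238.41328043215736, 'o': [0.2946360991151892, 0.8962618473407545, 0.7227994995654018], 'R': [[-0.954820100189752, -0.16118937364171473, 0.24967291022180021], [-0.29717724091010034, 0.5237081768820626, -0.7983830114374466], [-0.002064887089309894, -0.8365092535602088, -0.5479489072435955]]}
wrist {'fov': 59.64687240227058, 'cx': 323.3907444584159, 'cy': 243.28650488476873, 'o': [0.3195681764865707, -0.5701548620119908, 0.3836202574126041], 'R': [[0.39438979586307493, -0.8898415004728469, -0.22943145589764716], [-0.9189427005917229, -0.38217170977398734, -0.097411997606137], [-0.0010009736624366494, 0.2492526595337734, -0.9684379741455141]]}
```

View pics/scene0.png

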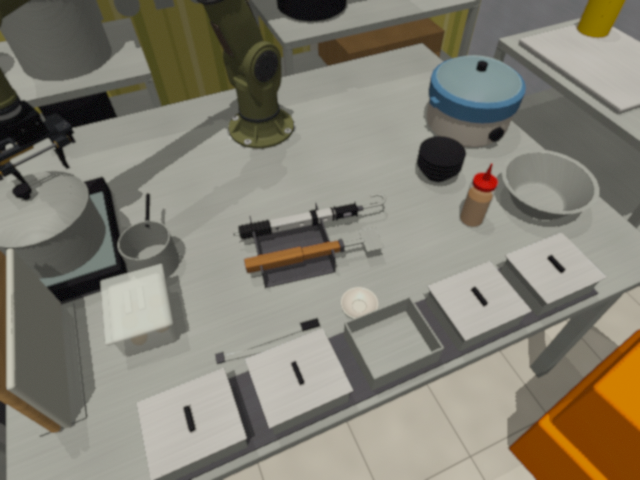

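View pics/side0.png

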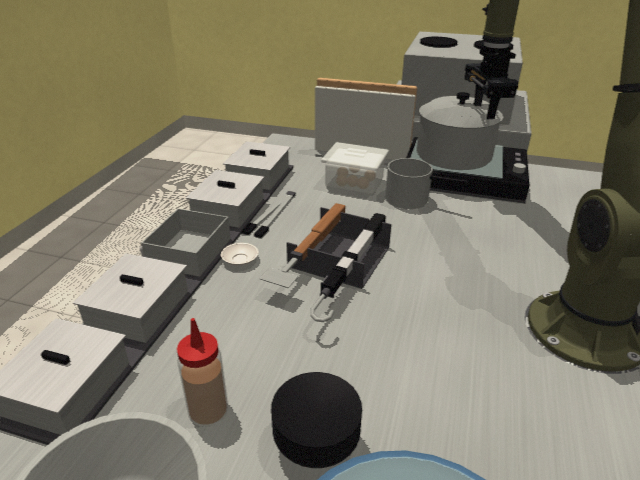

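Scene: the pole lies from its tail (240,230) to its hook (385,205), with the sleeve near (346,211), in the rack place nearest the robot; the scraper is at (245..380, 255). Side: the grip is at (378,222), the sleeve near (335,278) and the hook near (325,340). I'll zoom in on both.

Run:
```python
import cv2,numpy as np
a=cv2.imread('pics/scene0.png')[180:290,230:395];b=cv2.imread('pics/side0.png')[200:350,280:400]
a=cv2.resize(a,None,fx=4,fy=4,interpolation=2)[:,:];b=cv2.resize(b,None,fx=4,fy=4,interpolation=2)
for im,x0,y0 in((a,230,180),(b,280,200)):
    for k in range(0,im.shape[1],40): cv2.putText(im,str(x0+k//4),(k,8),0,.3,(0,0,255),1); cv2.line(im,(k,10),(k,16),(0,0,255),1)
    for k in range(0,im.shape[0],40): cv2.putText(im,str(y0+k//4),(0,k+4),0,.3,(0,0,255),1)
cv2.imwrite('pics/ca.png',a);cv2.imwrite('pics/cb.png',b)
```

```text
(no output)
```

View pics/ca.png

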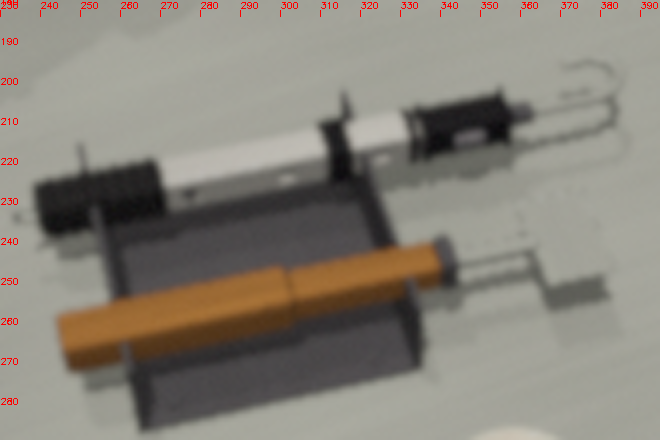

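View pics/cb.png

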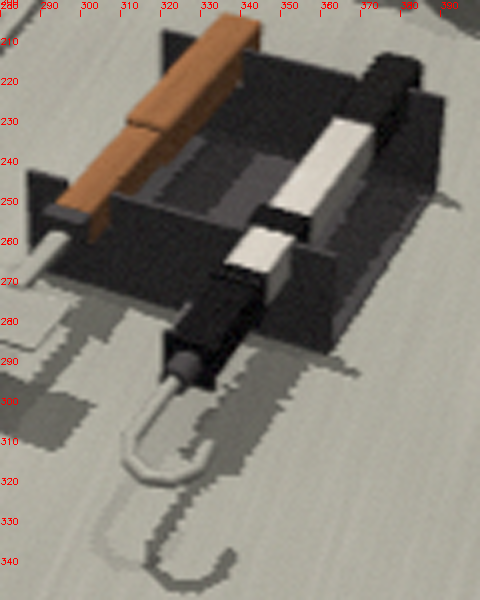

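The crops show the tube's white top face (scene edges 270,218.5→330,207 and 271,227→332,214; side edges 342,230→325,252 and 351,232→334,253). The sleeve runs from about (333,~210) to (356,~206) in scene.

Run:
```python
from h import *
s=load('scene0.png');d=load('side0.png');w=load('wrist0.png')
P=lambda c,l,z:np.array([onz(c,u,v,z) for u,v in l])
np.set_printoptions(precision=4,suppress=True)
A=P(s,[(270,218.5),(330,207)],.067);B=P(s,[(271,227),(332,214)],.067)
C=P(d,[(342,230),(325,252)],.067);D=P(d,[(351,232),(334,253)],.067)
for n,q in zip('ABCD',(A,B,C,D)):
    v=q[1]-q[0];print(n,q[:,:2].ravel(),np.arctan2(v[1],v[0]),np.linalg.norm(v))
print('width scene',A[0]-B[0],'side',C[0]-D[0])
print('tail top scene',P(s,[(238.5,225.5),(269,219.5),(270,230.5)],.070)[:,:2].ravel())
print('sleeve top back/front scene',P(s,[(334,207),(355,203),(334,214),(357,211)],.070)[:,:2].ravel())
print('sleeve front flange side top corners',P(d,[(320.5,283),(333.5,288)],.070)[:,:2].ravel(), P(d,[(337,264),(347,268)],.068)[:,:2].ravel())
print('hook front scene',onz(s,384,206,.055),'side',onz(d,318,319,.055), 'notch spike tips',onz(s,250.5,217,.068),onz(s,316,203.5,.068))
print('rack corners: floor back',onz(s,265,287,0),onz(s,334,271,0))
import cv2
for n in('scene','side'):
    i=cv2.imread(f'pics/{n}0.png');h=cv2.cvtColor(i,cv2.COLOR_BGR2HSV)
    m=cv2.inRange(h,(5,120,60),(20,255,255))
    c=max(cv2.findContours(m,0,2)[0],key=lambda c:cv2.contourArea(c) if n=='scene' and 230<c[:,0,0].mean()<400 and 180<c[:,0,1].mean()<300 or n=='side' and 280<c[:,0,0].mean()<360 and 200<c[:,0,1].mean()<270 else 0)
    print(n,cv2.boxPoints(cv2.minAreaRect(c)).ravel())
```

```text
A [ 0.4639 -0.1282  0.491   0.0327] 1.4041175852087318 0.16318020437623298
B [ 0.4928 -0.1357  0.5162  0.0271] 1.4277429800511843 0.1645186790509547
C [ 0.5381 -0.1146  0.5512 -0.0143] 1.440809747732839 0.10108303350151604
D [ 0.5155 -0.1123  0.5309 -0.0165] 1.410744199987019 0.09700408084550195
width scene [-0.0288  0.0076  0.    ] side [ 0.0226 -0.0023  0.    ]
tail top scene [ 0.456  -0.2114  0.4688 -0.1324  0.5054 -0.1427]
sleeve top back/front scene [0.4979 0.0413 0.5078 0.099  0.5209 0.0308 0.5361 0.0909]
sleeve front flange side top corners [0.5279 0.0992 0.4982 0.1071] [0.5134 0.023  0.4893 0.0307]
hook front scene [0.5377 0.173  0.055 ] side [0.5061 0.1885 0.055 ] notch spike tips [ 0.4388 -0.1735  0.068 ] [0.4646 0.0032 0.068 ]
rack corners: floor back [ 0.6168 -0.2029 -0.    ] [ 0.6431 -0.0246  0.    ]
scene [243.8602 257.1383 337.9955 238.8342 341.0245 254.4119 246.8892 272.7159]
side [293.4471 249.8118 337.     199.     348.4471 208.8118 304.8941 259.6235]
```

I misread the side crop's ticks, so I'm redoing those points properly, matching across both views.

Run:
```python
from h import *
s=load('scene0.png');d=load('side0.png')
np.set_printoptions(precision=4,suppress=True)
P=lambda c,l,z:np.array([onz(c,u,v,z) for u,v in l])
C=P(d,[(363.8,230),(347.5,252)],.067);D=P(d,[(373,231.5),(357,253)],.067)
for q in(C,D):
    v=q[1]-q[0];print(q[:,:2].ravel(),np.arctan2(v[1],v[0]))
def tri(u,v):
    a,b=np.array(s['o']),np.array(d['o']);r,t=ray(s,*u),ray(d,*v)
    k=np.linalg.lstsq(np.c_[r,-t],b-a,rcond=None)[0];p,q=a+k[0]*r,b+k[1]*t
    return (p+q)/2,np.linalg.norm(p-q)
for n,u,v in[('tube tail near-robot top',(270,219),(373,231.5)),('tube tail far top',(271,227),(363.8,230)),
 ('sleeve front near top',(355,203),(333.3,288)),('sleeve front far top',(356.5,211.5),(321,283)),('scraper tip end',(338,240),(294,252))]:print(n,*tri(u,v))
# silhouette masks of bright tube
for n,(x0,y0,x1,y1) in dict(scene=(262,195,336,240),side=(330,220,385,275)).items():
    i=cv2.imread(f'pics/{n}0.png');g=i.min(2)[y0:y1,x0:x1]
    m=(g>(185)).astype(np.uint8); k,l,st,ce=cv2.connectedComponentsWithStats(m)
    for j in range(1,k):
        if st[j,4]>40:
            pts=np.argwhere(l==j)[:,::-1]+[x0,y0]; r=cv2.minAreaRect(pts.astype(np.float32));c=s if n=='scene' else d
            print(n,st[j,4],ce[j]+[x0,y0],onz(c,*(ce[j]+[x0,y0]),.067)[:2])
```

```text
[ 0.4885 -0.1298  0.5032 -0.0291] 1.4257615846831606
[ 0.4662 -0.1297  0.482  -0.0316] 1.4108117877048105
tube tail near-robot top [ 0.466  -0.1289  0.0675] 4.157006060919838e-05
tube tail far top [ 0.4896 -0.1351  0.0635] 0.00036993343564787614
sleeve front near top [0.5013 0.1014 0.064 ] 0.002766821326882058
sleeve front far top [0.5302 0.0916 0.063 ] 0.002578676792793528
scraper tip end [0.6119 0.0052 0.0709] 0.012051723657741466
side 206 [359.9029 241.2816] [ 0.4864 -0.0796]
side 86 [344.686 261.814] [0.4999 0.009 ]
```

Emit:
{"api": "jog_arm", "payload": {
  "rows": "4 0 0 0 0 -0.17 -1;4 0 0 0 0 -0.17 -1;4 0 0 0 0 -0.17 -1;4 0 0 0 0 -0.17 -1;4 0 0 0 0 -0.17 -1",
  "force": 25
}}

```text
time: 0.78
position: [0.4002, -0.464, 0.2008]
tool_rot: [-2.536, -1.853, -0.0]
ft_force: [1.1, -0.9, 0.8]
grip_width: 0.998
grip_force: 0.0
```

```bash
cat >> h.py <<'E'
TH=1.418; O=np.array([.485,-.0875,.055]); X=np.array([np.cos(TH),np.sin(TH),0])
def goto(t,th=TH):
    s=ctrl.get_state();Rt=R.from_rotvec(s['tool_rot']).as_matrix()
    Rg=np.c_[[np.cos(th),np.sin(th),0],[np.sin(th),-np.cos(th),0],[0,0,-1]]
    rv=R.from_matrix(Rt.T@Rg).as_rotvec()
    np.set_printoptions(precision=4,suppress=True)
    print('t',s['time'],'pos',s['position'],'turn',rv,'shift cm after turn',100*Rg.T@(np.array(t)-s['position']),'F',s['ft_force'],'grip',s['grip_width'],s['grip_force'],'q',s['joint_positions'])
E
python3 - <<'E'
from h import *
p=O+.16*X;p[2]=.2;goto(p)
s=load('scene0.png')
print('bottle base',onz(s,473,222,0),'bowls',onz(s,440,175,.0),'cap',onz(s,489,168,.205))
E
```

```text
t 0.775 pos [ 0.4002 -0.464   0.2008] turn [-0.0004 -0.0006 -0.156 ] shift cm after turn [54.5059  2.6493  0.0799] F [ 1.1152 -0.9215  0.8197] grip 0.9975728691558454 0.0 q [ 1.049   0.2562 -0.28    1.542   0.0715  1.3541  0.4535]
bottle base [0.6503 0.4001 0.    ] bowls [0.4504 0.4217 0.    ] cap [0.6489 0.386  0.205 ]
```

Emit:
{"api": "jog_arm", "payload": {
  "rows": "5 0.3 0 0 0 -0.156 -1;5 0.3 0 0 0 0 -1;5 0.3 0 0 0 0 -1;5 0.3 0 0 0 0 -1;5 0.3 0 0 0 0 -1"
}}

```text
time: 1.4
position: [0.4611, -0.2216, 0.2012]
tool_rot: [2.391, 2.038, -0.0]
ft_force: [-0.0, -0.3, -0.5]
grip_width: 0.996
grip_force: 0.0
```

Emit:
{"api": "jog_arm", "payload": {
  "rows": "5 0.3 0 0 0 0 -1;5 0.3 0 0 0 0 -1;5 0.3 0 0 0 0 -1;4 0 0 0 0 0 -1;0 0 0 0 0 0 -1"
}}

```text
time: 2.02
position: [0.5002, -0.0328, 0.2014]
tool_rot: [-2.383, -2.046, -0.001]
ft_force: [-0.5, -0.7, -0.9]
grip_width: 1.001
grip_force: 0.0
```

Run:
```python
from h import *
p=O+.16*X;p[2]=.2;goto(p)
i,c=grab('wrist','w1.png')
for n,q in dict(sleeve=O+.16*X,front=O+.187*X,tube=O+.125*X,col=O+.08*X).items(): 
    q=q.copy();q[2]=.068;print(n,proj(c,q))
```

```text
t 2.025 pos [ 0.5002 -0.0328  0.2014] turn [ 0.0001 -0.0009  0.0009] shift cm after turn [10.3654 -0.675   0.1409] F [-0.4647 -0.7399 -0.9346] grip 1.0012542333666943 0.0 q [ 0.6554  0.033  -0.6497  1.7918  0.0196  1.3234 -0.1508]
sleeve [312.6383  83.7141]
front [312.4051  42.4215]
tube [312.9254 134.5438]
col [313.2713 195.7961]
```

View pics/w1.png

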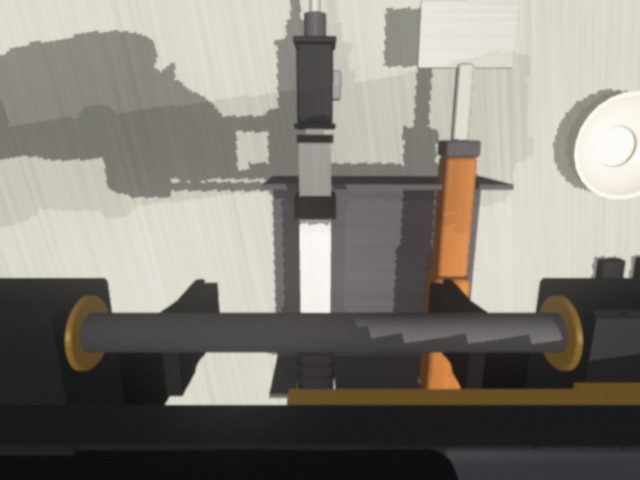

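The wrist view shows the sleeve's top from (315,38) to (315.5,126), with the button on its right at (337,85). The tube's centre is at about (315,300) and (315.5,225). Now I'll refine the axis.

Run:
```python
from h import *
c=load('w1.png')
F=onz(c,315.2,38,.07);B=onz(c,315.5,126,.07)
i=cv2.imread('pics/w1.png').min(2).astype(int)
T=[]
for v in(230,250,270,290):
    u=np.where(i[v,290:345]>150)[0]+290;print(v,u.min(),u.max());T.append(onz(c,u.mean(),v,.067))
np.set_printoptions(precision=4,suppress=True)
print(F,B,(F+B)/2,T, 'len',np.linalg.norm(F-B),'heading',np.arctan2(*((F-T[-1])[1::-1])))
m=((F+B)/2-O);print('rel',m@X,m@[-X[1],X[0],0], [(t-O)@[-X[1],X[0],0] for t in T])
m=(F+B)/2; m[2]=.036;goto(m)
```

```text
230 299 330
250 299 330
270 300 330
290 300 330
[0.5158 0.0994 0.07  ] [0.5069 0.0417 0.07  ] [0.5113 0.0705 0.07  ] [array([ 0.4939, -0.0351,  0.067 ]), array([ 0.4913, -0.051 ,  0.067 ]), array([ 0.4891, -0.0674,  0.067 ]), array([ 0.4865, -0.0841,  0.067 ])] len 0.05842248653251464 heading 1.4123636417821759
rel 0.16019516595346406 -0.001967425505885191 [np.float64(-0.0007818629062240674), np.float64(-0.0007029190929431501), np.float64(-0.0010203663474347687), np.float64(-0.0009424427096442336)]
t 2.075 pos [ 0.5    -0.0357  0.2013] turn [-0.0001  0.0004 -0.0028] shift cm after turn [10.6702 -0.499  16.5255] F [ 0.3324 -0.5846  0.8229] grip 0.9968294015558267 0.0 q [ 0.6571  0.0331 -0.6467  1.7919  0.021   1.3235 -0.1501]
```

Emit:
{"api": "jog_arm", "payload": {
  "rows": "4 -0.2 2 0 0 0 -1;4 -0.2 3 0 0 0 -1;2.7 -0.1 3 0 0 0 -1;0 0 3 0 0 0 -1;0 0 3 0 0 0 -1"
}}

```text
time: 2.7
position: [0.5121, 0.0677, 0.06]
tool_rot: [2.392, 2.036, -0.001]
ft_force: [1.3, -1.0, -0.7]
grip_width: 1.002
grip_force: 0.0
```

Emit:
{"api": "jog_arm", "payload": {
  "rows": "0 0 1.5 0 0 0 -1;0 0 1 0 0 0 -1;0 0 0 0 0 0 -1;0 0 0 0 0 0 -1"
}}

```text
time: 3.2
position: [0.513, 0.0693, 0.0373]
tool_rot: [2.39, 2.037, 0.002]
ft_force: [0.1, 0.6, 1.1]
grip_width: 1.0
grip_force: 0.0
```

Run:
```python
from h import *
goto([.5108,.0705,.036])
```

```text
t 3.2 pos [0.513  0.0693 0.0373] turn [ 0.0017 -0.0001 -0.0064] shift cm after turn [ 0.0827 -0.2333  0.1264] F [0.0834 0.6134 1.1431] grip 0.9998569478038808 0.0 q [ 0.4705  0.2624 -0.7271  1.9418  0.2058  1.0098 -0.5089]
```

Emit:
{"api": "jog_arm", "payload": {
  "rows": "0.1 -0.2 0.1 0 0 0 -1;0 0 0 0 0 0 1;0 0 0 0 0 0 1;0 0 0 0 0 0 1;0 0 0 0 0 0 1",
  "force": 25
}}

```text
time: 3.82
position: [0.5103, 0.0706, 0.0353]
tool_rot: [2.391, 2.038, -0.0]
ft_force: [-0.5, -0.2, -0.6]
grip_width: 0.63
grip_force: 0.0
```

Emit:
{"api": "jog_arm", "payload": {
  "rows": "0 0 0 0 0 0 1;0 0 0 0 0 0 1;0 0 0 0 0 0 1;0 0 0 0 0 0 1"
}}

```text
time: 4.32
position: [0.5099, 0.0709, 0.0353]
tool_rot: [-2.39, -2.038, 0.001]
ft_force: [-1.7, 1.4, 1.5]
grip_width: 0.297
grip_force: 25.0
```

Emit:
{"api": "jog_arm", "payload": {
  "rows": "0 0 0 0 0 0 1;1 0 0 0 0 0 1;2 0 0 0 0 0 1;2 0 0 0 0 0 1;2 0 0 0 0 0 1"
}}

```text
time: 4.95
position: [0.5212, 0.1396, 0.0351]
tool_rot: [2.391, 2.036, -0.003]
ft_force: [-0.6, -3.3, 1.9]
grip_width: 0.297
grip_force: 25.0
```

Emit:
{"api": "jog_arm", "payload": {
  "rows": "2 0 0 0 0 0 1;1.5 0 0 0 0 0 1;1 0 0 0 0 0 1;0.5 0 0 0 0 0 1;0 0 0 0 0 0 1"
}}

```text
time: 5.58
position: [0.5293, 0.1902, 0.0354]
tool_rot: [-2.39, -2.038, -0.002]
ft_force: [-1.6, 0.6, 0.4]
grip_width: 0.296
grip_force: 25.0
```

Run:
```python
from h import *
p=np.array([.5099,.0709,.0353])+.137*X
goto(p)
```

```text
t 5.575 pos [0.5293 0.1902 0.0354] turn [ 0.     -0.0014 -0.0059] shift cm after turn [ 1.6138 -0.1035  0.009 ] F [-1.5968  0.6414  0.3553] grip 0.2960695451527796 24.999243915081024 q [ 0.2492  0.3741 -0.7508  1.8349  0.291   1.0451 -0.7736]
```

Emit:
{"api": "jog_arm", "payload": {
  "rows": "0.5 0 0 0 0 0 1;0.4 0 0 0 0 0 1;0.3 0 0 0 0 0 1;0 0 0 0 0 0 1;0 0 0 0 0 0 1"
}}

```text
time: 6.2
position: [0.5314, 0.2011, 0.0354]
tool_rot: [2.391, 2.038, 0.001]
ft_force: [-0.8, -1.4, 0.2]
grip_width: 0.294
grip_force: 25.0
```

Emit:
{"api": "jog_arm", "payload": {
  "rows": "0.3 0 0 0 0 0 1;0.3 0 0 0 0 0 1;0 0 0 0 0 0 1;0 0 0 0 0 0 1"
}}

```text
time: 6.7
position: [0.5321, 0.2045, 0.0348]
tool_rot: [2.39, 2.036, -0.005]
ft_force: [-0.8, -6.0, 0.6]
grip_width: 0.296
grip_force: 25.0
```

Emit:
{"api": "jog_arm", "payload": {
  "rows": "0.3 0 0 0 0 0 1;0.2 0 0 0 0 0 1;0 0 0 0 0 0 1"
}}

```text
time: 7.08
position: [0.5324, 0.2045, 0.0337]
tool_rot: [2.39, 2.031, -0.015]
ft_force: [-2.4, -14.0, 0.9]
grip_width: 0.294
grip_force: 25.0
```

Emit:
{"api": "jog_arm", "payload": {
  "rows": "-0.2 0 0 0 0 0 1;0 0 0 0 0 0 -1;0 0 0 0 0 0 -1;0 0 0 0 0 0 -1;0 0 0 0 0 0 -1"
}}

```text
time: 7.7
position: [0.5325, 0.211, 0.0355]
tool_rot: [-2.389, -2.039, -0.001]
ft_force: [-0.3, 1.0, 0.4]
grip_width: 0.663
grip_force: 0.0
```

Emit:
{"api": "jog_arm", "payload": {
  "rows": "0 0 0 0 0 0 -1;0 0 0 0 0 0 -1;0 0 0 0 0 0 -1;0 0 0 0 0 0 -1;0 0 0 0 0 0 -1"
}}

```text
time: 8.32
position: [0.5326, 0.2099, 0.0353]
tool_rot: [2.391, 2.038, -0.0]
ft_force: [-0.8, -0.2, -0.2]
grip_width: 1.002
grip_force: 0.0
```

Emit:
{"api": "jog_arm", "payload": {
  "rows": "0 0 -3 0 0 0 -1;0 0 -4 0 0 0 -1;-2 0 -4 0 0 0 -1;-4 0 -3 0 0 0 -1;-4 0 0 0 0 0 -1"
}}

```text
time: 8.95
position: [0.5183, 0.1111, 0.1782]
tool_rot: [2.387, 2.037, 0.007]
ft_force: [0.6, -0.7, -0.7]
grip_width: 1.002
grip_force: 0.0
```

Emit:
{"api": "jog_arm", "payload": {
  "rows": "-4 0 0 0 0 0 -1;0 0 0 0 0 0 -1;0 0 0 0 0 0 -1"
}}

```text
time: 9.32
position: [0.5104, 0.0724, 0.1755]
tool_rot: [-2.39, -2.038, -0.001]
ft_force: [0.3, 0.7, 0.4]
grip_width: 0.998
grip_force: 0.0
```

Run:
```python
from h import *
p=O+.039*X;p[2]=.036;goto(p)
grab('wrist','w2.png')
```

```text
t 9.325 pos [0.5104 0.0724 0.1755] turn [ 0.0003 -0.0005 -0.0059] shift cm after turn [-12.2924  -0.0803  13.9457] F [0.284  0.6875 0.352 ] grip 0.998163742364129 0.0 q [ 0.5127  0.096  -0.7391  1.7952  0.0672  1.2755 -0.4023]
```

View pics/w2.png

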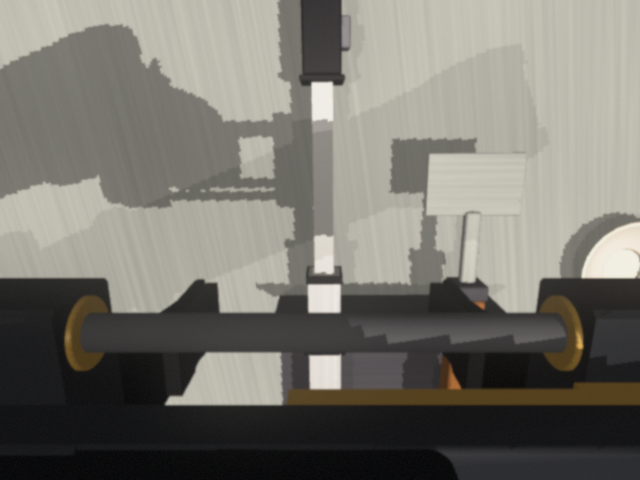

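The sleeve is now far out, with its rear flange at (322,80) and the tube's end cap at about (324,268). The button stands proud at (346,32).

Run:
```python
from h import *
c=load('w2.png');c1=load('w1.png')
N=np.array([-X[1],X[0],0])
for n,cc,u,v,z in[('cap front now',c,324,268,.067),('sleeve rear now',c,322,82,.07),('cap front before',c1,315,136,.067),('sleeve rear before',c1,315,128,.07),
 ('button face now',c,350.5,32,.055),('button before',c1,341,85,.055),('tube at v375',c,325,375,.067),('tube v300',c,324.5,300,.067)]:
    p=onz(cc,u,v,z);print(n,(p-O)@X,(p-O)@N)
```

```text
cap front now 0.1360793389057721 -0.0020193261260610376
sleeve rear now 0.2634262442548105 -0.0014758962789408472
cap front before 0.1239666423630617 -0.0014960936997188753
sleeve rear before 0.12958740465162874 -0.0015766936610650025
button face now 0.296192372376479 -0.02057984135534372
button before 0.16058037915341355 -0.02071642445595477
tube at v375 0.048199390558708005 -0.002277643255671983
tube v300 0.11105402479973459 -0.0022427178673087977
```

Emit:
{"api": "jog_arm", "payload": {
  "rows": "-4 0 0 0 0 0 -1;-4 0.1 0 0 0 0 -1;-3.8 0 2 0 0 0 -1;0 0 3 0 0 0 -1;0 0 3 0 0 0 -1"
}}

```text
time: 10.0
position: [0.4932, -0.0439, 0.0946]
tool_rot: [2.389, 2.04, 0.001]
ft_force: [-0.1, -0.2, 0.9]
grip_width: 1.001
grip_force: 0.0
```

Emit:
{"api": "jog_arm", "payload": {
  "rows": "0 0 3 0 0 0 -1;0 0 1.9 0 0 0 -1;0 0 0.9 0 0 0 -1;0 0 0 0 0 0 -1;0 0 0 0 0 0 -1"
}}

```text
time: 10.62
position: [0.4936, -0.0447, 0.0382]
tool_rot: [2.389, 2.038, 0.002]
ft_force: [0.0, -0.4, -0.2]
grip_width: 1.001
grip_force: 0.0
```

Run:
```python
from h import *
p=O+.044*X-.002*np.array([-X[1],X[0],0]);p[2]=.036;goto(p,1.415)
```

```text
t 10.625 pos [ 0.4936 -0.0447  0.0382] turn [ 0.0015  0.     -0.0026] shift cm after turn [0.0368 0.0003 0.2188] F [ 0.0317 -0.4265 -0.2167] grip 1.001345496015253 0.0 q [ 0.6231  0.193  -0.6309  1.9941  0.1357  0.9936 -0.2315]
```

Emit:
{"api": "jog_arm", "payload": {
  "rows": "0 0 0.2 0 0 0 -1;0 0 0 0 0 0 1;0 0 0 0 0 0 1;0 0 0 0 0 0 1;0 0 0 0 0 0 1",
  "force": 45
}}

```text
time: 11.25
position: [0.4927, -0.0451, 0.0354]
tool_rot: [2.391, 2.038, -0.0]
ft_force: [0.2, 0.3, 0.9]
grip_width: 0.63
grip_force: 0.0
```

Emit:
{"api": "jog_arm", "payload": {
  "rows": "0 0 0 0 0 0 1;0 0 0 0 0 0 1;0 0 0 0 0 0 1;0 0 0 0 0 0 1;0 0 0 0 0 0 1"
}}

```text
time: 11.88
position: [0.4927, -0.045, 0.0353]
tool_rot: [-2.391, -2.038, 0.0]
ft_force: [0.4, 0.7, -0.8]
grip_width: 0.266
grip_force: 45.0
```

Emit:
{"api": "jog_arm", "payload": {
  "rows": "0 0 -0.5 0 0 0 1;0 0 -1 0 0 0 1;0 0 -1.5 0 0 0 1;0 0 -1.5 0 0 0 1;0 0 -1.5 0 0 0 1"
}}

```text
time: 12.5
position: [0.493, -0.045, 0.0968]
tool_rot: [2.39, 2.038, 0.001]
ft_force: [-0.5, -0.2, -5.3]
grip_width: 0.269
grip_force: 45.0
```

Emit:
{"api": "jog_arm", "payload": {
  "rows": "0 0 -1.5 0 0 0 1;0 0 -1.5 0 0 0 1;0 0 -1 0 0 0 1;0 0 -0.5 0 0 0 1;0 0 0 0 0 0 1"
}}

```text
time: 13.12
position: [0.4928, -0.045, 0.1404]
tool_rot: [2.391, 2.038, 0.0]
ft_force: [-0.7, 0.3, -4.5]
grip_width: 0.265
grip_force: 45.0
```

Emit:
{"api": "jog_arm", "payload": {
  "rows": "0 0 0 0 0 0 1;0 0 0 0 0 0 1;0 0 0 0 0 0 1;0 0 0 0 0 0 1"
}}

```text
time: 13.62
position: [0.4927, -0.045, 0.1402]
tool_rot: [-2.391, -2.038, 0.0]
ft_force: [0.9, -0.6, -4.9]
grip_width: 0.268
grip_force: 45.0
```

Run:
```python
from h import *
goto([.4927,-.045,.14])
grab('side','s2.png')
```

```text
t 13.625 pos [ 0.4927 -0.045   0.1402] turn [-0.0002 -0.     -0.0061] shift cm after turn [-0.0044  0.0024  0.0201] F [ 0.9328 -0.5551 -4.8683] grip 0.26758054851988444 45.02783730626106 q [ 0.6585  0.0657 -0.6383  1.8888  0.0419  1.2005 -0.1528]
```

View pics/s2.png

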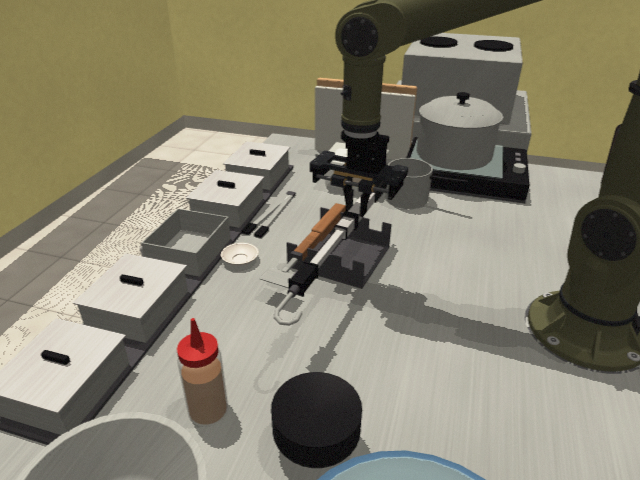

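The pole is in the air with the sleeve at (305,278) and the hook front at about (285,320). The rack place is empty, and the scraper and the rest are untouched. One quick check that the pole is level, against the predicted projection.

Run:
```python
from h import *
d=load('s2.png');N=np.array([-X[1],X[0],0]);Q=O-.002*N
for z in(.13,.16,.19):
    for r in(.268,.295,.322,.413): p=Q+r*X;p[2]=z;print(z,r,proj(d,p).round(1),end=' ')
    print()
```

```text
0.13 0.268 [308.8 282.4] 0.13 0.295 [302.2 290.6] 0.13 0.322 [295.3 299.3] 0.13 0.413 [269.6 331.4] 
0.16 0.268 [308.7 269.4] 0.16 0.295 [301.9 277.5] 0.16 0.322 [294.9 286. ] 0.16 0.413 [268.7 317.7] 
0.19 0.268 [308.6 256. ] 0.19 0.295 [301.7 263.9] 0.19 0.322 [294.5 272.3] 0.19 0.413 [267.8 303.5]
```

```bash
python3 -c "
from bench import ticket
print(ticket.close_job())"
```

```text
the job is handed in; nothing more can be done
None
```

I pulled the pole out to its second stop with the button sprung out, then lifted it about 10 cm, and the gripper is holding it level and clear of the rack; the job is handed in, but no verdict came back.

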